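# Make up a balance weight on the sprung dial scale

### The arm

A 6-joint arm with a two-finger parallel gripper is mounted at the origin on a cart in front of the work surface, level with it; the furniture and walls round the work are solid. World frame = base frame: x ahead of the robot, y to its left, z up, the work surface at z = 0. Lengths are in m, angles in rad, forces in N, time in s.
With the tool pointing down it reaches from about 0.25 to 0.775 m from the base axis. Payload 4 kg.
Tool frame: the origin (TCP) lies midway between the tips of the shut fingers; the grasp point (between the pads) lies 19 mm behind it (grip_point_offset is the distance from the TCP to the grasp point, in m); z points along the fingers, y is the line along which they close (so a half turn about z gives the same grasp; the last joint's range is limited). The gripper opens to 94 mm and grips with 3 to 60 N. Pads are 16 mm wide; open, the fingers measure 119 mm over their backs; the gripper's body (75 mm by 177 mm) begins 78 mm behind the grasp point.
Start: joints at [-1.382, 0.087, 1.371, -0, 1.684, -0.103], TCP at [0.158, -0.527, 0.206] pointing down, gripper open.
Joint ranges: [-3.1, 3.1], [-0.76, 2.03], [0.27, 2.55], [-1.08, 4.22], [0.17, 2.65], [-2.57, 2.57]. Speed limits (rad/s): [2.79, 2.79, 3.14, 3.14, 3.14, 3.14].

### API

Orientations are given as [roll, pitch, yaw] about the fixed x, y, z axes, in that order (R = Rz(yaw) Ry(pitch) Rx(roll)).
In Python, from bench import * gives the robot as it stands.
- The arm moves only by the tool carry_out, never from a script. Its argument "commands" is a list of rows, each a list of 6 numbers: the shift along the tool's x, y, z in m, then the turn, a rotation vector about the tool's x, y, z in rad. In form: [[tx, ty, tz, rx, ry, rz], ...]. A call has exactly 5 rows; each row is the pose to reach, as a shift and turn from the pose commanded when the call began, along the tool's axes at that moment; what a row does not reach only later rows make up. A row lasts 1/10 s, in which the tool goes at most 50 mm and 8.59 degrees, less where a joint would pass 70% of its speed; a pose out of reach is approached as far as the arm can. A call with a gripper value outside its range is refused whole. "jaw" is the opening, from 0 (shut) to 1 (fully open), set as the call begins (left out, the last holds). The fingers move at their own pace and stop on an object; the grip force is fixed at half the most. Time passes only in rows, so rows that repeat a pose let the fingers close, or fill a call up. It gives the time, the measured TCP pose, the force, the opening and the grip force at its end, in the units of the state.
- get_obs(): the state, without advancing time (a new reading comes with each control period).
- snapshot(name): name is "scene" or "top" or "wrist"; returns a dict with "img" (420x560x3 uint8, red, green, blue), "range_z" (420x560 float32, m along the optical axis (not along the pixel's ray), 0 where there is no reading), "fx", "fy", "cx", "cy" (pixels), "R" (3x3) and "t" (3): a world point X has camera coordinates R X + t. Camera axes: x right, y down, z forward; pixel columns grow to the right and rows downward; lengths in m; the calibration is good to about 2 mm. A picture is of the moment at which its call begins.
- close_job(): hands the job in; it is judged then, once.
The state is a dict: "time": time; "joint_positions": joint angles; "qvel": joint speeds; "joint_torque": joint torques, N m; "tool_pos": TCP position; "ee_rot": TCP orientation; "wrist_force": force on the tool from outside, world axes, zero at the start; "wrist_torque": the same for the moment, N m; "width": finger opening in m; "finger_force": force on a finger pad.
Only numpy, scipy, OpenCV 4.12 (cv2) and the standard library are available. Lean on these libraries where they do the work, as an engineer would, in place of code of your own. Each camera call takes 0.05 s, during which the arm holds its last target. There are 200 camera calls.

### The job

Make up a counterweight on the dial scale: lay whichever of the three look-alike castings are needed flat in the pan so that the red needle comes to rest on the green band, and leave any that are not needed lying flat on the bench. They carry different ballast inside, so they weigh different amounts though they look the same. Set them down gently so that the pan never hits its bottom stop, then shut the clear hood fully over the pan, and leave the grease tin, the white housing and the oil bottle where they are.

Things in the scene. Friction and masses are not known exactly. Their poses are not given: they have to be found in the camera images.
- scale: blue dial scale fixed to the bench, base 200 mm (own x) by 165 mm (own y), plus a round white dial (112 mm) on a post 145 mm behind the pan's centre (+x), its face tilted up towards the robot, reaching up to 185 mm high. Origin: on the bench under the pan's centre; z up. The hood hinges along the +y (left) side
- pan_floor (a point): centre of the pan's flat steel floor (upper face), 80 mm above the bench when empty, moving straight down under load; the floor is 176 mm (scale x) by 128 mm (scale y) with a rim 6 mm above it. All three castings fit side by side, lying along scale y, at scale x = -55, 0 and +55 mm
- pan (a joint): depression of the pan in m: 0 empty, 3.27 mm per 100 g (spring 300 N/m), hard stop at 36 mm
- needle (a joint): angle of the red needle in rad, clockwise from zero: 0 empty, 0.5 rad per 100 g (one black tick per 100 g, from 0 at the lower left to 800 g at the lower right)
- target (a joint): angle of the middle of the green band on the dial in rad, on the same scale as the needle (0.5 rad per 100 g); the band reaches 0.33 rad either side; it can not be touched and stays as found
- needle_tip (a point): point on the needle 36 mm from the dial's centre
- target_mark (a point): middle of the green band, 36 mm from the dial's centre: the needle tip coincides with it when the needle stands mid-band
- hood (a joint): angle of the clear hood in rad: 0 shut over the pan, about 1.6 standing open, stop at 1.9; a stiff hinge holds it wherever it is left
- hood_hinge (a point): middle of the hood's hinge line, which runs along scale x at the left (+y) side of the pan, 46 mm above the bench
- hood_handle (a point): middle of the hood's black round bar handle, 11 mm thick and 100 mm long along scale x; shut, it lies 193 mm from the hinge towards scale -y and 66 mm above it, 36 mm out from the hood's face; open, it stands above the hood. Hood: 196 mm (scale x) by 150 mm (scale y), 85 mm deep; shut, its top is 132 mm above the bench
- casting_a: one of three look-alike castings: dark grey bar 30 mm wide (own x), 90 mm long (own y), 28 mm high, sides parallel to 20 mm height, a 20 mm wide land with two bright spots on top. One weighs about 100 g, one 200 g, one 400 g (within 2 %); which is which cannot be seen and changes each time. Origin: centre of the underside; z up
- casting_b: one of three look-alike castings: dark grey bar 30 mm wide (own x), 90 mm long (own y), 28 mm high, sides parallel to 20 mm height, a 20 mm wide land with two bright spots on top. One weighs about 100 g, one 200 g, one 400 g (within 2 %); which is which cannot be seen and changes each time. Origin: centre of the underside; z up
- casting_c: one of three look-alike castings: dark grey bar 30 mm wide (own x), 90 mm long (own y), 28 mm high, sides parallel to 20 mm height, a 20 mm wide land with two bright spots on top. One weighs about 100 g, one 200 g, one 400 g (within 2 %); which is which cannot be seen and changes each time. Origin: centre of the underside; z up
- grease_tin: round grease tin with a green lid, 54 mm across, 36 mm high, a bystander. Origin: centre of its underside
- housing: white stepped round housing, 45 mm across, 31 mm high, a bystander. Origin: centre of its underside
- oil_bottle: slim clear oil bottle with a black cap and steel needle, standing, 28 mm across, 112 mm high, a bystander. Origin: centre of its underside

How it is judged:
By the outcome, as a careful person would: the job done as asked, in the order asked, and still so for the second after the job is handed in, with the robot touching nothing.
It also fails if it takes over 72 s, if anything falls off the work surface, if the arm or the gripper's body presses on something with over 40 N, if the wrist force passes 120 N, or if a joint passes its speed limit or range.

## Working session

There is one attempt and no reset: what is moved stays moved. The work goes in short steps, Python scripts to look and compute and a tool call to move; the robot and the scene stay as the last step left them, time stands still between calls to the robot, and variables do not carry over. Pictures are saved under pics/ and viewed, at most 10 in all, crops included, and the job is handed in when it is done.

Besides the shell and the picture viewer there is one more tool, called after "Call:" by a JSON object that holds its "method" and its "body". carry_out: Moves the arm, as the interface text tells. Its arguments: {"type":"object","properties":{"commands":{"type":"array","items":{"type":"array","items":{"type":"number"}}},"jaw":{"type":"number"}},"required":["commands"]}

```bash
ls; mkdir -p pics
python3 - <<'E'
from bench import *
import cv2,numpy as np,pickle
o=get_obs();print(o)
for n in("scene","top"):
    s=snapshot(n);pickle.dump(s,open(f"{n}0.pkl","wb"))
    cv2.imwrite(f"pics/{n}0.png",cv2.resize(s["img"][:,:,::-1],(800,600),interpolation=cv2.INTER_CUBIC))
    print(n,s["fx"],s["cx"],s["cy"],s["R"],s["t"])
E
```

```text
pics
{'time': 0.0, 'joint_positions': array([-1.38209419e+00,  8.79424623e-02,  1.37225566e+00, -4.59252371e-06,
        1.68358404e+00, -1.03118581e-01]), 'qvel': array([ 1.22182071e-03, -1.49402199e-03,  8.65207108e-04, -1.11137066e-06,
       -1.60473734e-03,  9.16936496e-05]), 'joint_torque': array([-1.40768825e-03, -3.40189826e+01, -3.02428114e+01,  7.15374621e-02,
        3.29684909e-02, -1.59785732e-04]), 'tool_pos': array([ 0.15811382, -0.52620981,  0.20431032]), 'ee_rot': array([-3.13941431e+00, -2.20838649e-04,  2.91819969e-01]), 'wrist_force': array([ 0.415378  ,  0.23271854, -0.00841349]), 'wrist_torque': array([0.01088907, 0.02654665, 0.06781521]), 'finger_force': 0.0, 'width': 0.09393697279198684}
scene 415.0902677507869 284.6984581310673 210.2902842446334 [[ 0.78163311 -0.62363442 -0.0113926 ]
 [-0.40826621 -0.49772158 -0.76523979]
 [ 0.47155953  0.60278797 -0.64364452]] [-0.49948975  0.31209802  0.65060637]
top 465.4911973353109 277.97496353446917 206.44216540321844 [[-1.65241296e-01 -9.86253098e-01  3.74270915e-04]
 [-9.66047286e-01  1.61779478e-01 -2.01444886e-01]
 [ 1.98615094e-01 -3.36485776e-02 -9.79499779e-01]] [0.07618896 0.62823627 0.82647275]
```

View pics/scene0.png

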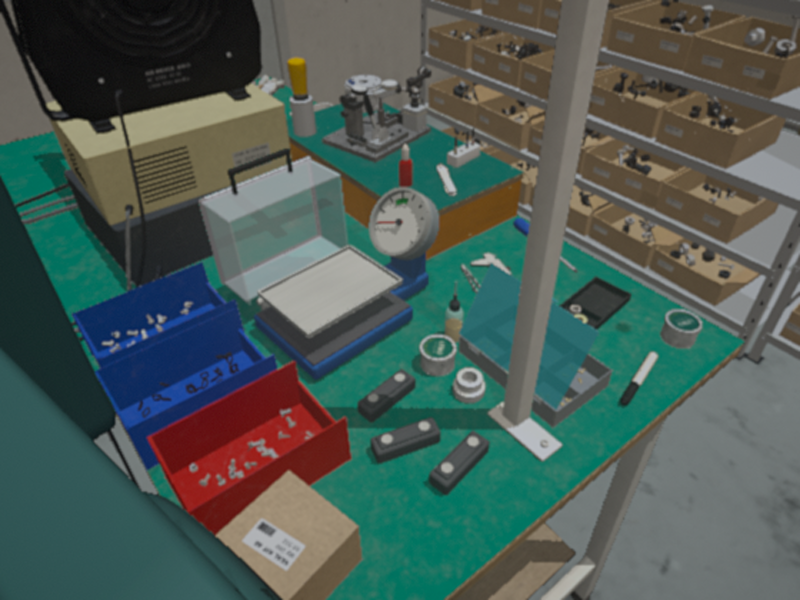

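View pics/top0.png

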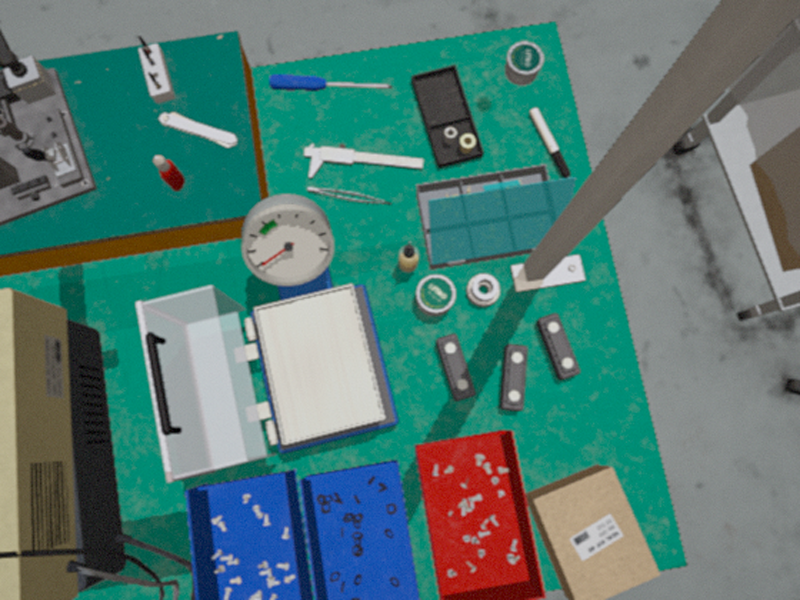

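The pictures show the open hood left of the scale and three castings. In the top picture their bright spots are at about (450,343)/(461,385), (516,353)/(512,397) and (549,325)/(567,370). The dial is at (288,245), with the green band near (267,227). A post stands at (535,280), right beside the castings. Next I'll triangulate all of these.

```bash
cat > h.py <<'E'
import numpy as np,cv2,pickle
K=0.7
def cam(s):
    k=np.array([[s["fx"],0,s["cx"]],[0,s["fy"],s["cy"]],[0,0,1]]);return k@np.c_[s["R"],s["t"]]
def tri(s1,p1,s2,p2):
    X=cv2.triangulatePoints(cam(s1),cam(s2),np.float64(p1).reshape(2,1),np.float64(p2).reshape(2,1))[:,0];return X[:3]/X[3]
def back(s,p):
    u,v=p;z=np.median(s["range_z"][int(v+.5)-1:int(v+.5)+2,int(u+.5)-1:int(u+.5)+2])
    return s["R"].T@(np.array([(u-s["cx"])/s["fx"]*z,(v-s["cy"])/s["fy"]*z,z])-s["t"])
def bright(s,p,r=5):
    u,v=map(lambda a:int(round(a)),p);w=s["img"][v-r:v+r+1,u-r:u+r+1].astype(float).min(2)
    w=np.clip(w-(w.max()*.5+np.median(w)*.5),0,None);g=np.mgrid[-r:r+1,-r:r+1]
    return u+(w*g[1]).sum()/w.sum(),v+(w*g[0]).sum()/w.sum()
E
python3 - <<'E'
from h import *
np.set_printoptions(precision=4,suppress=True)
S,T=[pickle.load(open(f+"0.pkl","rb")) for f in("scene","top")]
k=lambda p:np.array(p)*K
sp={'A':[((405,378),(450,343)),((369,408),(461,385))],'B':[((431,428),(516,353)),((379,442),(512,397))],'C':[((473,441),(549,325)),((447,466),(567,370))]}
for n,l in sp.items():
    P=[]
    for a,b in l:
        a,b=bright(S,k(a)),bright(T,k(b));x=tri(S,a,T,b);P.append(x);print(n,x,back(S,a),back(T,b))
    d=P[0]-P[1];print(n,"mid",(P[0]+P[1])/2,np.linalg.norm(d),"yaw long",np.degrees(np.arctan2(d[1],d[0])))
pan=[((258,292),(284,447)),((347,249),(253,305)),((402,285),(354,286)),((305,333),(391,424))]
pp=[tri(S,k(a),T,k(b)) for a,b in pan]
for x in pp: print("pan",x)
print(np.mean(pp,0))
for n,a,b in [("tin",(438,345),(436,290)),("housing",(469,378),(484,288)),("bottlecap",(455,300),(408,251)),("hub",(401,223),(288,246)),("h1",(234,183),(154,336)),("h2",(289,153),(174,430)),("plate",(525,430),(545,272))]:
    print(n,tri(S,k(a),T,k(b)),back(S,k(a)),back(T,k(b)))
s=T["img"][int(190*K):int(290*K),int(235*K):int(340*K)];a=cv2.resize(s,None,fx=5.4,fy=5.4,interpolation=cv2.INTER_CUBIC)
s=S["img"][int(180*K):int(265*K),int(360*K):int(445*K)];b=cv2.resize(s,(a.shape[0],a.shape[0]),interpolation=cv2.INTER_CUBIC)
print(a.shape,b.shape);cv2.imwrite("pics/dial.png",np.hstack([a,b])[:,:,::-1])
E
```

```text
A [ 0.5558 -0.0894  0.028 ] [ 0.5562 -0.0898  0.0283] [ 0.5554 -0.0892  0.0276]
A [ 0.5032 -0.0963  0.0205] [ 0.4989 -0.101   0.0277] [ 0.5035 -0.0957  0.0299]
A mid [ 0.5295 -0.0928  0.0243] 0.05356129164257818 yaw long 7.443364437425321
B [ 0.5281 -0.1774  0.0277] [ 0.5288 -0.1785  0.0288] [ 0.5272 -0.1768  0.0282]
B [ 0.4755 -0.1616  0.0291] [ 0.4743 -0.1606  0.0286] [ 0.4768 -0.1626  0.0268]
B mid [ 0.5018 -0.1695  0.0284] 0.054899026630753175 yaw long -16.742464984369484
C [ 0.5597 -0.2342  0.0279] [ 0.559  -0.2346  0.0288] [ 0.5598 -0.2343  0.0278]
C [ 0.5063 -0.2429  0.0293] [ 0.5082 -0.2422  0.027 ] [ 0.5058 -0.2431  0.0272]
C mid [ 0.533  -0.2385  0.0286] 0.05412191279779616 yaw long 9.250566916767678
pan [0.462  0.1426 0.0848]
pan [0.6455 0.163  0.0727]
pan [0.6514 0.0261 0.0748]
pan [0.4663 0.0067 0.0962]
[0.5563 0.0846 0.0821]
tin [ 0.6343 -0.083   0.038 ] [ 0.6363 -0.0786  0.0328] [ 0.6362 -0.084   0.0341]
housing [ 0.63   -0.1518  0.0267] [ 0.639  -0.1444  0.0146] [ 0.6348 -0.1562 -0.0017]
bottlecap [ 0.6881 -0.0534  0.0755] [ 0.689  -0.0553  0.0771] [ 0.6867 -0.0526  0.0752]
hub [0.7045 0.0976 0.1312] [0.704  0.0937 0.1338] [0.7006 0.0974 0.1389]
h1 [0.5628 0.2607 0.2034] [0.4981 0.2322 0.2198] [0.5959 0.2388 0.2368]
h2 [0.5264 0.2008 0.2701] [0.599  0.241  0.2331] [0.4958 0.2324 0.2215]
plate [ 0.6449 -0.2494 -0.0051] [ 0.6397 -0.254   0.0043] [ 0.6322 -0.233   0.0549]
(378, 394, 3) (378, 378, 3)
```

View pics/dial.png

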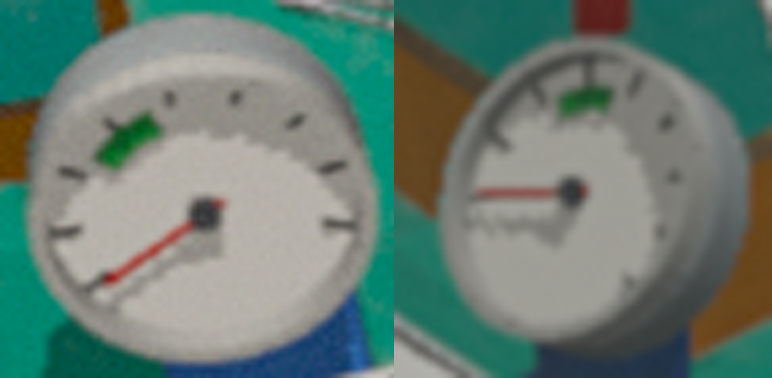

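The needle lies on tick 0. The green band is centred on the 300 g tick: in the left crop the band is at (129,142), tick 3 at (115,125) and the hub at (203,214). So the 100 g and 200 g castings are needed. Next I'll refine the scale's pose and write a move helper.

```bash
cat >> h.py <<'E'
from scipy.spatial.transform import Rotation as Ro
def plan(wps,p=None,yaw=None,nrow=None):
    """wps: (x,y,z,yawdeg[,calls]); prints, per call, final shift+turn in tool axes at call start"""
    if p is None:
        from bench import get_obs
        o=get_obs();p=o["tool_pos"];yaw=np.degrees(o["ee_rot"][2]);print("t",o["time"],"at",p.round(4),"yaw",round(yaw,1),"rp",o["ee_rot"][:2].round(3),"F",o["wrist_force"].round(2),"w",round(o["width"],4),"ff",round(o["finger_force"],1))
    p=np.array(p,float)
    for w in wps:
        q=np.array(w[:3]);d=q-p;dy=w[3]-yaw
        n=w[4] if len(w)>4 else int(np.ceil(max(np.linalg.norm(d)/.24,abs(dy)/41,1e-6)))
        for i in range(n):
            y=yaw+dy*i/n;R=Ro.from_euler("xyz",[180,0,y],degrees=True)
            print("  ",(R.inv().apply(d/n)).round(4),"rz",round(-np.radians(dy/n),3))
        p,yaw=q,w[3]
E
python3 - <<'E'
from h import *
np.set_printoptions(precision=4,suppress=True)
T=pickle.load(open("top0.pkl","rb"));S=pickle.load(open("scene0.pkl","rb"))
def cloud(s):
    v,u=np.mgrid[:420,:560];z=s["range_z"];c=np.stack([(u-s["cx"])/s["fx"]*z,(v-s["cy"])/s["fy"]*z,z],-1)
    X=(c-s["t"])@s["R"];X[z==0]=np.nan;return X
for n,s in(("T",T),("S",S)):
    X=cloud(s);im=s["img"].astype(int)
    m=(abs(X[...,2]-.08)<.012)&(abs(X[...,0]-.556)<.12)&(abs(X[...,1]-.085)<.085)&(im.min(2)>110)
    m=cv2.morphologyEx(m.astype(np.uint8),cv2.MORPH_OPEN,np.ones((3,3)))>0
    P=X[m];r=cv2.minAreaRect((P[:,:2]*1000).astype(np.float32));print(n,"pan",m.sum(),r,np.median(P[:,2]))
    m=(im.max(2)<75)&(X[...,2]>.19)&(X[...,2]<.27)&(abs(X[...,0]-.55)<.09)&(abs(X[...,1]-.24)<.05)
    P=X[m];print(n,"handle",m.sum(),np.median(P,0) if len(P) else 0,cv2.fitLine(P[:,:2].astype(np.float32),2,0,.01,.01).ravel() if len(P)>5 else 0, P.min(0),P.max(0))
    for nm,c in dict(A=(.53,-.093),B=(.502,-.17),C=(.533,-.2385)).items():
        m=(X[...,2]>.018)&(X[...,2]<.04)&(np.hypot(X[...,0]-c[0],X[...,1]-c[1])<.05)&(im.max(2)<110)
        P=X[m];print(n,nm,m.sum(),cv2.minAreaRect((P[:,:2]*1000).astype(np.float32)) if len(P) else 0)
plan([(.50,-.165,.30,6)])
E
```

```text
T pan 7077 ((558.7376098632812, 87.58140563964844), (180.34332275390625, 132.14076232910156), 4.55501127243042) 0.07969065684564466
T handle 461 [0.5451 0.2375 0.241 ] [0.9968 0.0803 0.545  0.2374] [0.4929 0.2308 0.2028] [0.5996 0.2492 0.2446]
T A 445 ((529.3170776367188, -91.49373626708984), (89.83794403076172, 30.29170799255371), 7.222877025604248)
T B 421 ((501.859130859375, -168.46815490722656), (30.46428871154785, 90.22136688232422), 74.37210845947266)
T C 423 ((531.41455078125, -221.07647705078125), (89.8116683959961, 64.2392349243164), 8.450103759765625)
S pan 2954 ((551.6685791015625, 96.96319580078125), (189.3280029296875, 159.3177032470703), 3.933217763900757) 0.07930328931315772
S handle 279 [0.5409 0.2358 0.2374] [0.9968 0.08   0.5429 0.2359] [0.4921 0.2287 0.2043] [0.6002 0.2453 0.2429]
S A 483 ((528.3148803710938, -92.96394348144531), (89.87796020507812, 30.785329818725586), 7.628808498382568)
S B 575 ((500.63983154296875, -169.5345001220703), (31.318296432495117, 89.59696197509766), 74.06526184082031)
S C 658 ((529.9559326171875, -221.7581787109375), (90.8004379272461, 65.59629821777344), 9.480788230895996)
t 0.1 at [ 0.1581 -0.5263  0.2044] yaw 16.7 rp [-3.14 -0.  ] F [ 0.83 -0.14  0.36] w 0.094 ff 0.0
   [ 0.1438 -0.0825 -0.0319] rz 0.062
   [ 0.1384 -0.0914 -0.0319] rz 0.062
   [ 0.1324 -0.0998 -0.0319] rz 0.062
```

Run:
```python
from h import *
plan([(.40,-.25,.26,10,2),(.529,-.092,.10,7.4,1),(.529,-.092,.015,7.4,1)])
```

```text
t 0.1 at [ 0.1581 -0.5263  0.2044] yaw 16.7 rp [-3.14 -0.  ] F [ 0.83 -0.14  0.36] w 0.094 ff 0.0
   [ 0.1556 -0.0975 -0.0278] rz 0.059
   [ 0.1496 -0.1065 -0.0278] rz 0.059
   [ 0.1545 -0.1332  0.16  ] rz 0.045
   [ 0.    -0.     0.085] rz -0.0
```

Call:
{"method": "carry_out", "body": {"commands": [[0.031, -0.02, -0.006, 0, 0, 0.012], [0.062, -0.039, -0.011, 0, 0, 0.024], [0.093, -0.059, -0.017, 0, 0, 0.035], [0.124, -0.078, -0.022, 0, 0, 0.047], [0.156, -0.098, -0.028, 0, 0, 0.059]], "jaw": 0.53}}

```text
time: 0.6
tool_pos: [0.2799, -0.3866, 0.233]
ee_rot: [-3.141, 0.0, 0.232]
wrist_force: [0.9, 0.2, -0.6]
width: 0.0572
finger_force: 0.0
```

Call:
{"method": "carry_out", "body": {"commands": [[0.03, -0.021, -0.006, 0, 0, 0.012], [0.06, -0.043, -0.011, 0, 0, 0.024], [0.09, -0.064, -0.017, 0, 0, 0.035], [0.12, -0.085, -0.022, 0, 0, 0.047], [0.15, -0.107, -0.028, 0, 0, 0.059]]}}

```text
time: 1.1
tool_pos: [0.4013, -0.2479, 0.2611]
ee_rot: [-3.141, 0.001, 0.173]
wrist_force: [0.8, -0.5, 1.1]
width: 0.0498
finger_force: 0.0
```

Run:
```python
from h import *
plan([(.529,-.092,.12,7.4,1),(.529,-.092,.012,7.4,1)])
```

```text
t 1.1 at [ 0.4013 -0.2479  0.2611] yaw 9.9 rp [-3.141e+00  1.000e-03] F [ 0.82 -0.48  1.12] w 0.0498 ff 0.0
   [ 0.1527 -0.1315  0.1411] rz 0.044
   [ 0.    -0.     0.108] rz -0.0
```

Call:
{"method": "carry_out", "body": {"commands": [[0.03, -0.026, 0.028, 0, 0, 0.009], [0.061, -0.053, 0.056, 0, 0, 0.018], [0.092, -0.079, 0.085, 0, 0, 0.026], [0.122, -0.105, 0.113, 0, 0, 0.035], [0.153, -0.132, 0.141, 0, 0, 0.044]]}}

```text
time: 1.6
tool_pos: [0.529, -0.0913, 0.1189]
ee_rot: [3.142, 0.001, 0.129]
wrist_force: [0.2, -0.2, 0.3]
width: 0.0499
finger_force: 0.0
```

Run:
```python
from h import *
from bench import *
F=[]
for i in range(6):
    s=snapshot("wrist");F.append(get_obs()["wrist_force"])
print(np.mean(F,0),np.std(F,0))
cv2.imwrite("pics/w1.png",s["img"][:,:,::-1])
plan([(.529,-.092,.006,7.4,1)])
```

```text
[-0.15835571  0.35717978 -0.38721796] [0.30057219 1.13882859 1.21509592]
t 1.9 at [ 0.5287 -0.0937  0.1214] yaw 7.4 rp [ 3.14e+00 -1.00e-03] F [ 0.23 -0.5   0.71] w 0.0497 ff 0.0
   [ 0.0005 -0.0017  0.1154] rz 0.0
```

View pics/w1.png

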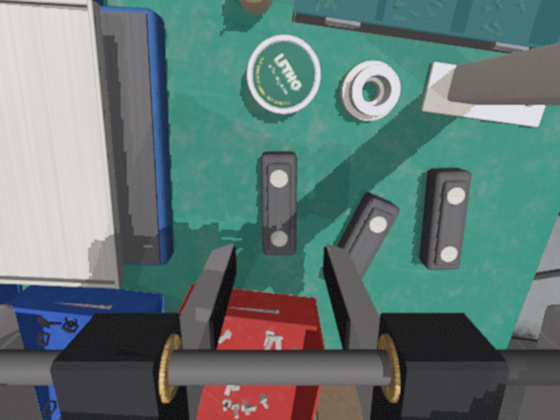

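The wrist view shows casting A (279,203) centred between the open fingers. B is at (368,235) and C at (447,218), and nothing is in the way. I'll go down and grasp.

Call:
{"method": "carry_out", "body": {"commands": [[0, -0.001, 0.03, 0, 0, 0], [0, -0.001, 0.06, 0, 0, 0], [0, -0.001, 0.09, 0, 0, 0], [0, -0.001, 0.108, 0, 0, 0], [0, -0.001, 0.115, 0, 0, 0]]}}

```text
time: 2.4
tool_pos: [0.5272, -0.0931, 0.0047]
ee_rot: [-3.141, 0.001, 0.127]
wrist_force: [0.4, -0.7, 0.5]
width: 0.0498
finger_force: 0.0
```

Call:
{"method": "carry_out", "body": {"commands": [[0, 0, 0, 0, 0, 0], [0, 0, 0, 0, 0, 0], [0, 0, 0, 0, 0, 0], [0, 0, 0, 0, 0, 0], [0, 0, 0, 0, 0, 0]], "jaw": 0.2}}

```text
time: 2.9
tool_pos: [0.5298, -0.0925, 0.0075]
ee_rot: [3.14, -0.003, 0.13]
wrist_force: [-0.8, -0.5, 6.0]
width: 0.0298
finger_force: 30.0
```

Call:
{"method": "carry_out", "body": {"commands": [[0, 0, -0.004, 0, 0, 0], [0, 0, -0.014, 0, 0, 0], [0, 0, -0.03, 0, 0, 0], [0, 0, -0.045, 0, 0, 0], [0, 0, -0.05, 0, 0, 0]]}}

```text
time: 3.4
tool_pos: [0.5291, -0.0919, 0.0569]
ee_rot: [3.141, -0.002, 0.13]
wrist_force: [0.7, -0.1, -4.0]
width: 0.0296
finger_force: 30.0
```

```bash
cat >> h.py <<'E'
def force(n):
    from bench import get_obs,snapshot
    F=[]
    for i in range(n): snapshot("wrist");F.append(np.r_[get_obs()["wrist_force"],get_obs()["joint_torque"][1:3]])
    print("F",np.mean(F,0).round(2),"se",(np.std(F,0)/n**.5).round(2))
E
python3 - <<'E'
from h import *
force(10);force(10)
plan([(.529,-.092,.006,7.4,1)])
E
```

```text
F [ 4.000e-02 -2.000e-02 -4.020e+00 -3.625e+01 -3.015e+01] se [0.12 0.1  0.11 0.21 0.18]
F [  0.05   0.35  -3.96 -36.13 -30.07] se [0.12 0.2  0.13 0.01 0.01]
t 4.4 at [ 0.5285 -0.0919  0.0555] yaw 7.4 rp [ 3.141 -0.   ] F [ 0.44  0.47 -3.89] w 0.0298 ff 30.0
   [0.0005 0.0002 0.0495] rz 0.001
```

A weighs 4.0 N, so it is the 400 g casting and isn't needed. I'll put it back and take B.

Call:
{"method": "carry_out", "body": {"commands": [[0, 0, 0.015, 0, 0, 0], [0, 0, 0.03, 0, 0, 0], [0, 0, 0.042, 0, 0, 0], [0, 0, 0.047, 0, 0, 0], [0, 0, 0.049, 0, 0, 0]]}}

```text
time: 4.9
tool_pos: [0.5276, -0.0916, 0.0074]
ee_rot: [-3.141, 0.002, 0.13]
wrist_force: [-8.1, 1.3, 10.6]
width: 0.0297
finger_force: 30.0
```

Call:
{"method": "carry_out", "body": {"commands": [[0, 0, 0, 0, 0, 0], [0, 0, 0, 0, 0, 0], [0, 0, 0, 0, 0, 0], [0, 0, 0, 0, 0, 0], [0, 0, -0.01, 0, 0, 0]], "jaw": 0.53}}

```text
time: 5.4
tool_pos: [0.5273, -0.0916, 0.0155]
ee_rot: [-3.141, 0.003, 0.13]
wrist_force: [-0.8, -0.4, -0.5]
width: 0.0499
finger_force: 0.0
```

Call:
{"method": "carry_out", "body": {"commands": [[0, 0, -0.02, 0, 0, 0], [0, 0, -0.04, 0, 0, 0], [0, 0, -0.055, 0, 0, 0], [0, 0, -0.065, 0, 0, 0], [0, 0, -0.07, 0, 0, 0]]}}

```text
time: 5.9
tool_pos: [0.5292, -0.0921, 0.0882]
ee_rot: [3.14, -0.002, 0.13]
wrist_force: [-0.3, -0.3, 0.8]
width: 0.0498
finger_force: 0.0
```

Run:
```python
from h import *
plan([(.5015,-.169,.085,-15.8,1),(.5015,-.169,.006,-15.8,1)])
```

```text
t 5.9 at [ 0.5292 -0.0921  0.0882] yaw 7.4 rp [ 3.14e+00 -2.00e-03] F [-0.26 -0.29  0.75] w 0.0498 ff 0.0
   [-0.0374  0.0727  0.0032] rz 0.406
   [ 0.    -0.     0.079] rz -0.0
```

Call:
{"method": "carry_out", "body": {"commands": [[-0.009, 0.018, 0, 0, 0, 0.1], [-0.019, 0.036, 0, 0, 0, 0.2], [-0.028, 0.055, 0, 0, 0, 0.3], [-0.035, 0.068, 0, 0, 0, 0.38], [-0.037, 0.073, 0.002, 0, 0, 0.406]]}}

```text
time: 6.4
tool_pos: [0.5006, -0.1701, 0.0841]
ee_rot: [3.141, 0.001, -0.279]
wrist_force: [0.0, -0.3, 0.4]
width: 0.0497
finger_force: 0.0
```

Call:
{"method": "carry_out", "body": {"commands": [[0, 0, 0.02, 0, 0, 0], [0, 0, 0.045, 0, 0, 0], [0, 0, 0.065, 0, 0, 0], [0, 0, 0.075, 0, 0, 0], [0, 0, 0.08, 0, 0, 0]]}}

```text
time: 6.9
tool_pos: [0.5005, -0.1683, 0.003]
ee_rot: [-3.141, 0.003, -0.275]
wrist_force: [0.1, 0.1, 0.5]
width: 0.0499
finger_force: 0.0
```

Call:
{"method": "carry_out", "body": {"commands": [[0, 0, 0, 0, 0, 0], [0, 0, 0, 0, 0, 0], [0, 0, 0, 0, 0, 0], [0, 0, 0, 0, 0, 0], [0, 0, 0, 0, 0, 0]], "jaw": 0.2}}

```text
time: 7.4
tool_pos: [0.5022, -0.1694, 0.0057]
ee_rot: [3.141, -0.003, -0.276]
wrist_force: [0.4, 0.3, 3.1]
width: 0.0301
finger_force: 30.0
```

Call:
{"method": "carry_out", "body": {"commands": [[0, 0, -0.01, 0, 0, 0], [0, 0, -0.03, 0, 0, 0], [0, 0, -0.05, 0, 0, 0], [0, 0, -0.065, 0, 0, 0], [0, 0, -0.07, 0, 0, 0]]}}

```text
time: 7.9
tool_pos: [0.5022, -0.1695, 0.0769]
ee_rot: [3.141, -0.004, -0.276]
wrist_force: [-0.0, 1.2, -1.2]
width: 0.0295
finger_force: 30.0
```

Run:
```python
from h import *
force(12)
c=np.array([.558,.087]);a=np.radians(4.6);ex=np.array([np.cos(a),np.sin(a)])
q1=c+ex*.025;q2=c-ex*.040;print(q1,q2)
plan([(.51,-.10,.19,20,1),(*q1,.19,94.6),(*q1,.10,94.6,1)])
```

```text
F [-3.000e-02 -1.000e-02 -9.200e-01 -3.374e+01 -2.918e+01] se [0.16 0.14 0.16 0.15 0.13]
[0.58291947 0.08900497] [0.51812884 0.08379204]
t 8.5 at [ 0.501  -0.169   0.0741] yaw -15.8 rp [-3.142e+00  1.000e-03] F [-0.81  0.54 -0.63] w 0.0293 ff 30.0
   [-0.0102 -0.0688 -0.1159] rz -0.625
   [ 0.0666 -0.0763 -0.    ] rz -0.651
   [ 0.0992 -0.0204 -0.    ] rz -0.651
   [ 0.   -0.    0.09] rz -0.0
```

B weighs 0.92 N, so it is the 100 g casting. It goes into the pan at scale x = +25 mm.

Call:
{"method": "carry_out", "body": {"commands": [[-0.001, -0.008, -0.023, 0, 0, -0.125], [-0.003, -0.02, -0.046, 0, 0, -0.25], [-0.006, -0.036, -0.07, 0, 0, -0.375], [-0.008, -0.052, -0.093, 0, 0, -0.5], [-0.01, -0.069, -0.116, 0, 0, -0.625]]}}

```text
time: 9.0
tool_pos: [0.5103, -0.0994, 0.1914]
ee_rot: [3.141, -0.0, 0.354]
wrist_force: [0.6, 0.2, -1.7]
width: 0.03
finger_force: 30.0
```

Call:
{"method": "carry_out", "body": {"commands": [[0.013, -0.015, 0, 0, 0, -0.13], [0.027, -0.031, 0, 0, 0, -0.26], [0.04, -0.046, 0, 0, 0, -0.39], [0.053, -0.061, 0, 0, 0, -0.52], [0.067, -0.076, 0, 0, 0, -0.651]]}}

```text
time: 9.5
tool_pos: [0.5476, -0.0048, 0.1904]
ee_rot: [3.142, 0.0, 1.005]
wrist_force: [-0.0, 0.5, -0.5]
width: 0.0297
finger_force: 30.0
```

Call:
{"method": "carry_out", "body": {"commands": [[0.02, -0.004, 0, 0, 0, -0.13], [0.04, -0.008, 0, 0, 0, -0.26], [0.065, -0.013, 0, 0, 0, -0.39], [0.085, -0.017, 0, 0, 0, -0.52], [0.099, -0.02, 0, 0, 0, -0.651]]}}

```text
time: 10.0
tool_pos: [0.5843, 0.0899, 0.1901]
ee_rot: [-3.141, -0.0, 1.657]
wrist_force: [-0.4, -0.1, -1.1]
width: 0.0298
finger_force: 30.0
```

Run:
```python
from h import *
from bench import *
snapshot("wrist");s=snapshot("scene")
cv2.imwrite("pics/s2.png",cv2.resize(s["img"][60:300,100:380,::-1],None,fx=2,fy=2,interpolation=cv2.INTER_CUBIC))
plan([(.583,.089,.095,94.6,1)])
```

```text
t 10.1 at [0.5843 0.0901 0.1899] yaw 94.7 rp [-3.141 -0.   ] F [-0.54 -0.57 -1.69] w 0.0296 ff 30.0
   [-0.001  -0.0013  0.0949] rz 0.002
```

View pics/s2.png

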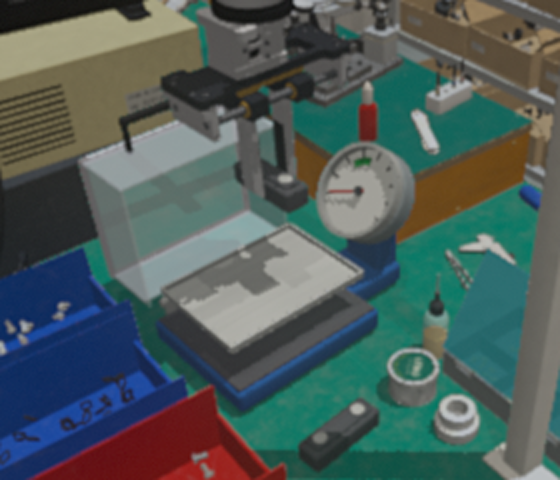

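The gripped casting (275,190) hangs over the pan, clear of the dial (358,190) and the hood. Now I'll lower it.

Call:
{"method": "carry_out", "body": {"commands": [[0, -0.001, 0.025, 0, 0, 0], [-0.001, -0.001, 0.05, 0, 0, 0], [-0.001, -0.001, 0.075, 0, 0, 0], [-0.001, -0.001, 0.09, 0, 0, 0], [-0.001, -0.001, 0.095, 0, 0, 0]]}}

```text
time: 10.6
tool_pos: [0.5817, 0.0867, 0.0932]
ee_rot: [-3.138, 0.0, 1.649]
wrist_force: [-0.4, 0.0, -1.6]
width: 0.0294
finger_force: 30.0
```

Call:
{"method": "carry_out", "body": {"commands": [[0, 0, 0.003, 0, 0, 0], [0, 0, 0.006, 0, 0, 0], [0, 0, 0.009, 0, 0, 0], [0, 0, 0.01, 0, 0, 0], [0, 0, 0.011, 0, 0, 0]]}}

```text
time: 11.1
tool_pos: [0.5835, 0.0874, 0.085]
ee_rot: [3.14, 0.0, 1.651]
wrist_force: [0.2, 0.3, -1.3]
width: 0.0299
finger_force: 30.0
```

Run:
```python
from h import *
force(5)
plan([(.583,.089,.082,94.6,1)])
```

```text
F [-2.000e-02  1.200e-01 -7.100e-01 -3.905e+01 -2.921e+01] se [0.35 0.17 0.25 0.08 0.06]
t 11.35 at [0.5834 0.0875 0.0848] yaw 94.6 rp [3.141 0.   ] F [ 0.22  0.81 -1.06] w 0.0301 ff 30.0
   [ 0.0016 -0.0003  0.0028] rz -0.0
```

Call:
{"method": "carry_out", "body": {"commands": [[0, 0, 0.001, 0, 0, 0], [0, 0, 0.002, 0, 0, 0], [0, 0, 0.003, 0, 0, 0], [0, 0, 0.003, 0, 0, 0], [0, 0, 0.003, 0, 0, 0]]}}

```text
time: 11.85
tool_pos: [0.5833, 0.0874, 0.0816]
ee_rot: [3.141, 0.0, 1.651]
wrist_force: [-0.3, -0.2, 0.2]
width: 0.0297
finger_force: 30.0
```

Call:
{"method": "carry_out", "body": {"commands": [[0, 0, 0, 0, 0, 0], [0, 0, 0, 0, 0, 0], [0, 0, 0, 0, 0, 0], [0, 0, 0, 0, 0, 0], [0, 0, -0.003, 0, 0, 0]], "jaw": 0.48}}

```text
time: 12.35
tool_pos: [0.5827, 0.0874, 0.084]
ee_rot: [-3.14, 0.0, 1.651]
wrist_force: [0.2, -0.1, 1.2]
width: 0.045
finger_force: 0.0
```

Call:
{"method": "carry_out", "body": {"commands": [[0, 0, -0.015, 0, 0, 0], [0, 0, -0.035, 0, 0, 0], [0, 0, -0.06, 0, 0, 0], [0, 0, -0.09, 0, 0, 0], [0, 0, -0.12, 0, 0, 0]]}}

```text
time: 12.85
tool_pos: [0.5831, 0.0874, 0.207]
ee_rot: [3.14, 0.0, 1.651]
wrist_force: [0.3, -0.1, -0.2]
width: 0.0453
finger_force: 0.0
```

Run:
```python
from h import *
from bench import *
s=snapshot("scene");cv2.imwrite("pics/s3.png",cv2.resize(s["img"][120:270,170:370,::-1],None,fx=3,fy=3,interpolation=cv2.INTER_CUBIC))
plan([(.54,-.02,.20,60,1),(.532,-.16,.15,20,1),(.532,-.2385,.09,9,1),(.532,-.2385,.005,9,1)])
```

```text
t 12.9 at [0.5857 0.0876 0.2137] yaw 94.6 rp [3.129 0.   ] F [ 1.   -0.15  4.06] w 0.045 ff 0.0
   [-0.1036 -0.0542  0.0137] rz 0.604
   [-0.1252  0.0631  0.05  ] rz 0.698
   [-0.0268  0.0738  0.06  ] rz 0.192
   [ 0.    -0.     0.085] rz -0.0
```

View pics/s3.png

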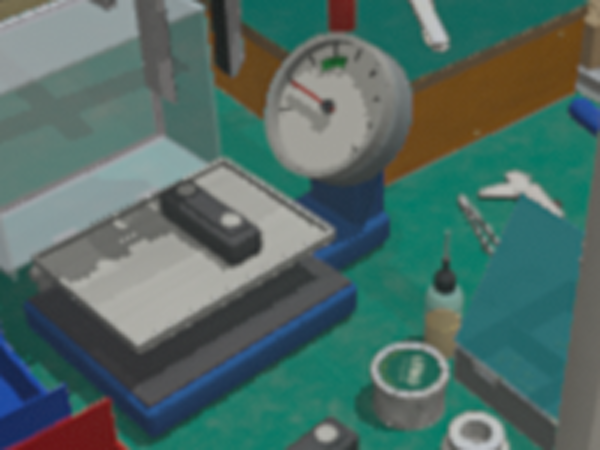

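B lies flat in the pan at (210,220), and the needle points at the 100 g tick. Now for C.

Call:
{"method": "carry_out", "body": {"commands": [[-0.02, -0.011, 0.002, 0, 0, 0.12], [-0.041, -0.022, 0.005, 0, 0, 0.24], [-0.062, -0.033, 0.008, 0, 0, 0.36], [-0.083, -0.043, 0.011, 0, 0, 0.48], [-0.104, -0.054, 0.014, 0, 0, 0.604]], "jaw": 0.53}}

```text
time: 13.4
tool_pos: [0.5375, -0.0214, 0.1915]
ee_rot: [3.14, -0.001, 1.042]
wrist_force: [-0.4, 0.4, -0.5]
width: 0.0499
finger_force: 0.0
```

Call:
{"method": "carry_out", "body": {"commands": [[-0.025, 0.013, 0.01, 0, 0, 0.14], [-0.05, 0.025, 0.02, 0, 0, 0.28], [-0.075, 0.038, 0.03, 0, 0, 0.42], [-0.1, 0.05, 0.04, 0, 0, 0.56], [-0.125, 0.063, 0.05, 0, 0, 0.698]]}}

```text
time: 13.9
tool_pos: [0.5298, -0.1615, 0.1413]
ee_rot: [3.14, -0.001, 0.343]
wrist_force: [-0.6, -0.2, -0.8]
width: 0.0495
finger_force: 0.0
```

Call:
{"method": "carry_out", "body": {"commands": [[-0.006, 0.018, 0.012, 0, 0, 0.04], [-0.013, 0.037, 0.025, 0, 0, 0.08], [-0.02, 0.055, 0.04, 0, 0, 0.13], [-0.025, 0.068, 0.052, 0, 0, 0.17], [-0.027, 0.074, 0.06, 0, 0, 0.192]]}}

```text
time: 14.4
tool_pos: [0.5293, -0.2401, 0.0799]
ee_rot: [-3.141, 0.0, 0.154]
wrist_force: [0.1, -0.0, -0.1]
width: 0.0499
finger_force: 0.0
```

Run:
```python
from h import *
from bench import snapshot
snapshot("wrist");snapshot("wrist")
plan([(.532,-.2385,.005,9,1)])
```

```text
t 14.5 at [ 0.5289 -0.2392  0.0793] yaw 8.9 rp [-3.14e+00  2.00e-03] F [ 0.12 -0.23 -0.42] w 0.0495 ff 0.0
   [ 0.0032 -0.0002  0.0743] rz -0.001
```

Call:
{"method": "carry_out", "body": {"commands": [[0.001, 0, 0.02, 0, 0, 0], [0.002, 0, 0.04, 0, 0, 0], [0.003, 0, 0.06, 0, 0, 0], [0.003, 0, 0.07, 0, 0, 0], [0.003, 0, 0.075, 0, 0, 0]]}}

```text
time: 15.0
tool_pos: [0.5325, -0.2378, 0.0051]
ee_rot: [-3.141, 0.001, 0.158]
wrist_force: [-0.1, 0.5, -0.6]
width: 0.0494
finger_force: 0.0
```

Call:
{"method": "carry_out", "body": {"commands": [[0, 0, 0, 0, 0, 0], [0, 0, 0, 0, 0, 0], [0, 0, 0, 0, 0, 0], [0, 0, 0, 0, 0, 0], [0, 0, 0, 0, 0, 0]], "jaw": 0.2}}

```text
time: 15.5
tool_pos: [0.5334, -0.2391, 0.0069]
ee_rot: [3.14, -0.002, 0.157]
wrist_force: [0.9, 1.0, 3.8]
width: 0.0294
finger_force: 30.0
```

Call:
{"method": "carry_out", "body": {"commands": [[0, 0, -0.01, 0, 0, 0], [0, 0, -0.03, 0, 0, 0], [0, 0, -0.05, 0, 0, 0], [0, 0, -0.065, 0, 0, 0], [0, 0, -0.07, 0, 0, 0]]}}

```text
time: 16.0
tool_pos: [0.5334, -0.2392, 0.0777]
ee_rot: [3.139, -0.002, 0.157]
wrist_force: [0.3, 0.1, -2.3]
width: 0.0301
finger_force: 30.0
```

Run:
```python
from h import *
force(12)
plan([(.51,-.13,.18,35,1),(.51,-.02,.19,65,1),(.518,.0838,.18,94.6,1),(.518,.0838,.09,94.6,1)])
```

```text
F [ 2.000e-02  7.000e-02 -1.920e+00 -3.948e+01 -2.984e+01] se [0.08 0.16 0.15 0.18 0.15]
t 16.6 at [ 0.5324 -0.2385  0.0751] yaw 9.0 rp [-3.141e+00  1.000e-03] F [ 0.27 -0.19 -2.58] w 0.0297 ff 30.0
   [-0.0051 -0.1107 -0.1049] rz -0.454
   [ 0.0631 -0.0901 -0.01  ] rz -0.524
   [ 0.0975 -0.0366  0.01  ] rz -0.517
   [ 0.   -0.    0.09] rz -0.0
```

C weighs 1.92 N, so it is the 200 g casting. It goes into the pan at scale x = -40 mm.

Call:
{"method": "carry_out", "body": {"commands": [[-0.001, -0.015, -0.025, 0, 0, -0.09], [-0.002, -0.036, -0.047, 0, 0, -0.18], [-0.003, -0.06, -0.068, 0, 0, -0.27], [-0.004, -0.086, -0.088, 0, 0, -0.36], [-0.005, -0.111, -0.105, 0, 0, -0.454]]}}

```text
time: 17.1
tool_pos: [0.5102, -0.1289, 0.1818]
ee_rot: [3.141, -0.001, 0.614]
wrist_force: [-0.2, 0.4, -1.8]
width: 0.0301
finger_force: 30.0
```

Call:
{"method": "carry_out", "body": {"commands": [[0.013, -0.018, -0.002, 0, 0, -0.105], [0.025, -0.036, -0.004, 0, 0, -0.21], [0.038, -0.054, -0.006, 0, 0, -0.315], [0.05, -0.072, -0.008, 0, 0, -0.42], [0.063, -0.09, -0.01, 0, 0, -0.524]]}}

```text
time: 17.6
tool_pos: [0.5101, -0.019, 0.1906]
ee_rot: [3.141, 0.0, 1.139]
wrist_force: [0.2, 0.5, -1.9]
width: 0.0292
finger_force: 30.0
```

Call:
{"method": "carry_out", "body": {"commands": [[0.022, -0.008, 0.002, 0, 0, -0.105], [0.044, -0.016, 0.004, 0, 0, -0.21], [0.066, -0.025, 0.006, 0, 0, -0.315], [0.084, -0.032, 0.008, 0, 0, -0.42], [0.097, -0.037, 0.01, 0, 0, -0.517]]}}

```text
time: 18.1
tool_pos: [0.5176, 0.085, 0.1804]
ee_rot: [3.141, -0.0, 1.657]
wrist_force: [0.6, -0.3, -2.3]
width: 0.0297
finger_force: 30.0
```

Run:
```python
from h import *
from bench import snapshot
snapshot("wrist");snapshot("wrist")
plan([(.518,.0838,.092,94.6,1)])
```

```text
t 18.2 at [0.5174 0.0852 0.1801] yaw 94.8 rp [-3.141 -0.   ] F [-0.06 -0.04 -0.95] w 0.0297 ff 30.0
   [-0.0014  0.0005  0.0881] rz 0.003
```

Call:
{"method": "carry_out", "body": {"commands": [[-0.001, 0, 0.025, 0, 0, 0.003], [-0.001, 0, 0.05, 0, 0, 0.003], [-0.001, 0, 0.07, 0, 0, 0.003], [-0.001, 0, 0.083, 0, 0, 0.003], [-0.001, 0, 0.088, 0, 0, 0.003]]}}

```text
time: 18.7
tool_pos: [0.5169, 0.0819, 0.0909]
ee_rot: [-3.139, 0.0, 1.647]
wrist_force: [0.0, -0.6, -2.4]
width: 0.0299
finger_force: 30.0
```

Call:
{"method": "carry_out", "body": {"commands": [[0, 0, 0.003, 0, 0, 0], [0, 0, 0.006, 0, 0, 0], [0, 0, 0.008, 0, 0, 0], [0, 0, 0.009, 0, 0, 0], [0, 0, 0.01, 0, 0, 0]]}}

```text
time: 19.2
tool_pos: [0.5181, 0.0827, 0.083]
ee_rot: [3.14, 0.0, 1.649]
wrist_force: [0.1, -0.7, -1.8]
width: 0.0299
finger_force: 30.0
```

Call:
{"method": "carry_out", "body": {"commands": [[0, 0, 0.001, 0, 0, 0], [0, 0, 0.002, 0, 0, 0], [0, 0, 0.003, 0, 0, 0], [0, 0, 0.004, 0, 0, 0], [0, 0, 0.005, 0, 0, 0]]}}

```text
time: 19.7
tool_pos: [0.5181, 0.0827, 0.0777]
ee_rot: [3.141, 0.0, 1.649]
wrist_force: [0.6, 0.2, -0.7]
width: 0.03
finger_force: 30.0
```

Run:
```python
from h import *
force(5)
plan([(.518,.0838,.0755,94.6,1)])
```

```text
F [  0.98   0.27   0.08 -32.62 -28.27] se [0.25 0.21 0.31 0.07 0.06]
t 19.95 at [0.518  0.0826 0.0777] yaw 94.5 rp [3.141 0.   ] F [ 1.83 -0.47  0.91] w 0.0295 ff 30.0
   [0.0012 0.     0.0022] rz -0.002
```

Call:
{"method": "carry_out", "body": {"commands": [[0, 0, 0.001, 0, 0, 0], [0, 0, 0.002, 0, 0, 0], [0, 0, 0.002, 0, 0, 0], [0, 0, 0.002, 0, 0, 0], [0, 0, 0.002, 0, 0, 0]]}}

```text
time: 20.45
tool_pos: [0.5179, 0.0827, 0.0756]
ee_rot: [3.141, 0.0, 1.649]
wrist_force: [1.3, -0.2, 0.5]
width: 0.0297
finger_force: 30.0
```

Call:
{"method": "carry_out", "body": {"commands": [[0, 0, 0, 0, 0, 0], [0, 0, 0, 0, 0, 0], [0, 0, 0, 0, 0, 0], [0, 0, 0, 0, 0, 0], [0, 0, -0.003, 0, 0, 0]], "jaw": 0.45}}

```text
time: 20.95
tool_pos: [0.5172, 0.0826, 0.078]
ee_rot: [-3.14, 0.0, 1.649]
wrist_force: [-0.6, 0.4, -0.0]
width: 0.0421
finger_force: 0.0
```

Call:
{"method": "carry_out", "body": {"commands": [[0, 0, -0.02, 0, 0, 0], [0, 0, -0.06, 0, 0, 0], [0, 0, -0.11, 0, 0, 0], [0, 0, -0.16, 0, 0, 0], [0, 0, -0.21, 0, 0, 0]]}}

```text
time: 21.45
tool_pos: [0.5173, 0.0827, 0.2907]
ee_rot: [3.141, 0.0, 1.649]
wrist_force: [1.0, 0.4, -0.4]
width: 0.0421
finger_force: 0.0
```

Run:
```python
from h import *
from bench import *
s=snapshot("scene");a=cv2.resize(s["img"][100:270,130:340,::-1],None,fx=3,fy=3,interpolation=cv2.INTER_CUBIC)
cv2.imwrite("pics/s4.png",a)
plan([(.53,.16,.30,50),(.545,.2375,.28,4.6),(.545,.2375,.218,4.6)])
```

```text
t 21.5 at [0.5203 0.0828 0.301 ] yaw 94.5 rp [3.124 0.   ] F [ 0.58 -0.27  4.6 ] w 0.042 ff 0.0
   [0.0381 0.0078 0.0005] rz 0.388
   [ 0.0382 -0.0072  0.0005] rz 0.388
   [ 0.0345 -0.0192  0.01  ] rz 0.396
   [ 0.0244 -0.031   0.01  ] rz 0.396
   [ 0.    -0.     0.062] rz -0.0
```

View pics/s4.png

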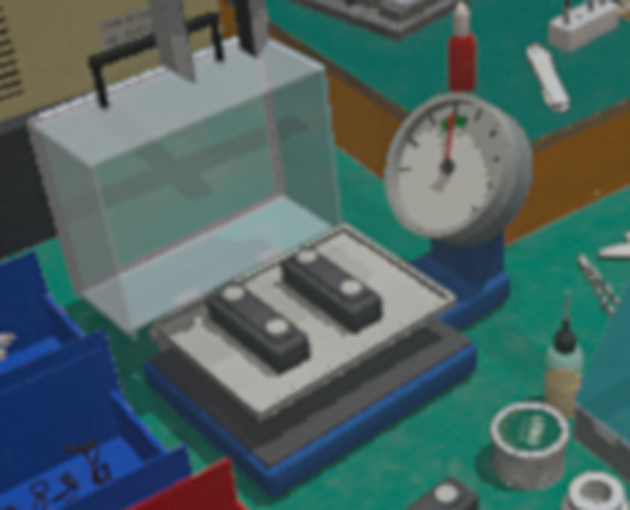

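The needle stands in the middle of the green band (452,120), and both castings lie flat in the pan. Now the hood.

Call:
{"method": "carry_out", "body": {"commands": [[0.008, 0.002, 0, 0, 0, 0.08], [0.016, 0.003, 0, 0, 0, 0.16], [0.024, 0.005, 0, 0, 0, 0.24], [0.032, 0.006, 0, 0, 0, 0.32], [0.038, 0.008, 0, 0, 0, 0.388]]}}

```text
time: 22.0
tool_pos: [0.5227, 0.1216, 0.2884]
ee_rot: [3.142, -0.0, 1.258]
wrist_force: [0.7, -0.7, 0.2]
width: 0.0424
finger_force: 0.0
```

Call:
{"method": "carry_out", "body": {"commands": [[0.008, -0.001, 0, 0, 0, 0.08], [0.016, -0.003, 0, 0, 0, 0.16], [0.024, -0.004, 0, 0, 0, 0.24], [0.032, -0.006, 0, 0, 0, 0.32], [0.038, -0.007, 0, 0, 0, 0.388]]}}

```text
time: 22.5
tool_pos: [0.5276, 0.1599, 0.2883]
ee_rot: [-3.142, 0.0, 0.87]
wrist_force: [0.0, -0.3, -0.3]
width: 0.0424
finger_force: 0.0
```

Call:
{"method": "carry_out", "body": {"commands": [[0.007, -0.004, 0, 0, 0, 0.08], [0.014, -0.008, 0, 0, 0, 0.16], [0.021, -0.012, 0, 0, 0, 0.24], [0.028, -0.016, 0, 0, 0, 0.32], [0.034, -0.019, 0, 0, 0, 0.396]]}}

```text
time: 23.0
tool_pos: [0.5349, 0.1982, 0.2883]
ee_rot: [-3.142, 0.0, 0.474]
wrist_force: [0.1, -0.1, 0.1]
width: 0.0423
finger_force: 0.0
```

Call:
{"method": "carry_out", "body": {"commands": [[0.005, -0.006, 0, 0, 0, 0.08], [0.01, -0.012, 0, 0, 0, 0.16], [0.015, -0.018, 0, 0, 0, 0.24], [0.02, -0.025, 0, 0, 0, 0.32], [0.024, -0.031, 0, 0, 0, 0.396]]}}

```text
time: 23.5
tool_pos: [0.5421, 0.2367, 0.2882]
ee_rot: [3.142, 0.0, 0.078]
wrist_force: [-0.4, -0.8, 0.1]
width: 0.0422
finger_force: 0.0
```

Run:
```python
from h import *
from bench import *
snapshot("wrist");snapshot("wrist");s=snapshot("wrist")
cv2.imwrite("pics/w5.png",s["img"][:,:,::-1])
plan([(.545,.2375,.218,4.6)])
```

```text
t 23.65 at [0.542  0.2365 0.2882] yaw 4.8 rp [3.141 0.   ] F [-0.77  0.4  -0.24] w 0.0429 ff 0.0
   [ 0.0031 -0.0007  0.0702] rz 0.003
```

View pics/w5.png

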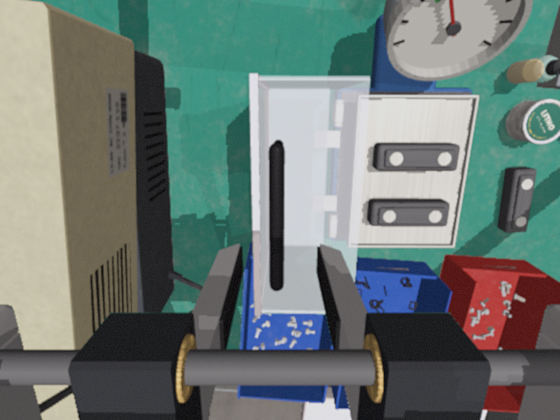

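The bar (277,215) lies between the fingers, whose mid-line is near column 281. A machine stands to the left, so I'll check the gripper body's clearance and work out the arc.

Run:
```python
from h import *
from h import plan
T=pickle.load(open("top0.pkl","rb"));S=pickle.load(open("scene0.pkl","rb"))
for s in(T,S):
    v,u=np.mgrid[:420,:560];z=s["range_z"];c=np.stack([(u-s["cx"])/s["fx"]*z,(v-s["cy"])/s["fy"]*z,z],-1)
    X=((c-s["t"])@s["R"])[z>0]
    for y in np.arange(.26,.46,.02):
        m=(abs(X[:,0]-.545)<.07)&(abs(X[:,1]-y)<.01);print(round(y,2),m.sum(),X[m,2].max().round(3) if m.any() else None,end="; ")
    print()
# arc
c=np.array([.558,.087]);a=np.radians(4.6);ey=np.array([-np.sin(a),np.cos(a)])
h=c+ey*.0797
pt=lambda th:(-.193*np.cos(th)+.066*np.sin(th), .046+.193*np.sin(th)+.066*np.cos(th))
ths=np.linspace(1.6,0,36);P=np.array([pt(t) for t in ths])
print("hinge",h,"start",h+ey*P[0,0],P[0,1],"end",h+ey*P[-1,0],P[-1,1])
for i in range(0,35,5):
    print([[round(-(P[i+j,0]-P[i,0]),4),round(-(P[i+j,1]-P[i,1]),4)] for j in range(1,6)])
```

```text
0.26 225 0.207; 0.28 0 None; 0.3 0 None; 0.32 51 0.003; 0.34 666 0.004; 0.36 726 0.005; 0.38 6849 0.257; 0.4 456 0.256; 0.42 0 None; 0.44 0 None; 
0.26 1545 0.205; 0.28 0 None; 0.3 0 None; 0.32 0 None; 0.34 0 None; 0.36 3 0.0; 0.38 2623 0.255; 0.4 464 0.442; 0.42 4096 0.434; 0.44 438 0.391; 
hinge [0.55160815 0.16644328] start [0.54586531 0.23781999] 0.23699053691512545 end [ 0.56708654 -0.02593505] 0.112
[[np.float64(0.0088), np.float64(-0.0031)], [np.float64(0.0177), np.float64(-0.0057)], [np.float64(0.0268), np.float64(-0.008)], [np.float64(0.0359), np.float64(-0.0098)], [np.float64(0.0451), np.float64(-0.0113)]]
[[np.float64(0.0093), np.float64(-0.001)], [np.float64(0.0186), np.float64(-0.0016)], [np.float64(0.0279), np.float64(-0.0017)], [np.float64(0.0372), np.float64(-0.0014)], [np.float64(0.0465), np.float64(-0.0007)]]
[[np.float64(0.0093), np.float64(0.0011)], [np.float64(0.0184), np.float64(0.0027)], [np.float64(0.0276), np.float64(0.0046)], [np.float64(0.0366), np.float64(0.007)], [np.float64(0.0455), np.float64(0.0098)]]
[[np.float64(0.0088), np.float64(0.0032)], [np.float64(0.0174), np.float64(0.0068)], [np.float64(0.0258), np.float64(0.0108)], [np.float64(0.034), np.float64(0.0151)], [np.float64(0.0421), np.float64(0.0199)]]
[[np.float64(0.0078), np.float64(0.0051)], [np.float64(0.0154), np.float64(0.0105)], [np.float64(0.0227), np.float64(0.0163)], [np.float64(0.0297), np.float64(0.0225)], [np.float64(0.0365), np.float64(0.0289)]]
[[np.float64(0.0064), np.float64(0.0067)], [np.float64(0.0126), np.float64(0.0138)], [np.float64(0.0184), np.float64(0.021)], [np.float64(0.0239), np.float64(0.0286)], [np.float64(0.029), np.float64(0.0364)]]
[[np.float64(0.0048), np.float64(0.008)], [np.float64(0.0091), np.float64(0.0162)], [np.float64(0.0131), np.float64(0.0247)], [np.float64(0.0168), np.float64(0.0333)], [np.float64(0.02), np.float64(0.042)]]
```

Clear: the machine starts at y = 0.37 and the gripper body only reaches 0.325. I'll go down, grip the bar and follow the arc.

Call:
{"method": "carry_out", "body": {"commands": [[0.003, 0, 0.02, 0, 0, 0], [0.003, -0.001, 0.04, 0, 0, 0], [0.003, -0.001, 0.055, 0, 0, 0], [0.003, -0.001, 0.065, 0, 0, 0], [0.003, -0.001, 0.069, 0, 0, 0]]}}

```text
time: 24.15
tool_pos: [0.5445, 0.2372, 0.2181]
ee_rot: [3.141, 0.002, 0.081]
wrist_force: [0.5, 0.5, 0.1]
width: 0.0426
finger_force: 0.0
```

Call:
{"method": "carry_out", "body": {"commands": [[0, 0, 0, 0, 0, 0], [0, 0, 0, 0, 0, 0], [0, 0, 0, 0, 0, 0], [0, 0, 0, 0, 0, 0], [0, 0, 0, 0, 0, 0]], "jaw": 0.05}}

```text
time: 24.65
tool_pos: [0.5453, 0.2381, 0.2204]
ee_rot: [-3.141, -0.002, 0.081]
wrist_force: [0.2, 1.1, 2.0]
width: 0.01
finger_force: 30.0
```

Call:
{"method": "carry_out", "body": {"commands": [[0, 0.009, -0.003, 0, 0, 0], [0, 0.018, -0.006, 0, 0, 0], [0, 0.027, -0.008, 0, 0, 0], [0, 0.036, -0.01, 0, 0, 0], [0, 0.045, -0.011, 0, 0, 0]]}}

```text
time: 25.15
tool_pos: [0.5488, 0.1919, 0.2316]
ee_rot: [-3.141, -0.001, 0.081]
wrist_force: [0.2, 2.8, 5.9]
width: 0.0103
finger_force: 30.0
```

Run:
```python
from h import *
force(2)
plan([])
```

```text
F [ -0.96   0.67   6.3  -33.38 -27.55] se [0.04 0.12 0.07 0.   0.02]
t 25.25 at [0.5488 0.1907 0.2316] yaw 4.5 rp [ 3.14e+00 -1.00e-03] F [-1.01  0.5   6.4 ] w 0.01 ff 30.0
```

Call:
{"method": "carry_out", "body": {"commands": [[0, 0.009, -0.001, 0, 0, 0], [0, 0.0185, -0.0015, 0, 0, 0], [0, 0.028, -0.0015, 0, 0, 0], [0, 0.037, -0.001, 0, 0, 0], [0, 0.0465, -0.0005, 0, 0, 0]]}}

```text
time: 25.75
tool_pos: [0.5524, 0.1452, 0.2305]
ee_rot: [3.141, 0.001, 0.08]
wrist_force: [0.7, 2.9, 3.1]
width: 0.0102
finger_force: 30.0
```

Call:
{"method": "carry_out", "body": {"commands": [[0, 0.009, 0.001, 0, 0, 0], [0, 0.0185, 0.003, 0, 0, 0], [0, 0.0275, 0.0045, 0, 0, 0], [0, 0.0365, 0.007, 0, 0, 0], [0, 0.0455, 0.01, 0, 0, 0]]}}

```text
time: 26.25
tool_pos: [0.5557, 0.1002, 0.2202]
ee_rot: [3.141, 0.001, 0.081]
wrist_force: [-0.5, 2.7, -0.3]
width: 0.0102
finger_force: 30.0
```

Call:
{"method": "carry_out", "body": {"commands": [[0, 0.009, 0.003, 0, 0, 0], [0, 0.0175, 0.007, 0, 0, 0], [0, 0.026, 0.011, 0, 0, 0], [0, 0.034, 0.015, 0, 0, 0], [0, 0.042, 0.02, 0, 0, 0]]}}

```text
time: 26.75
tool_pos: [0.559, 0.0583, 0.2005]
ee_rot: [3.141, 0.001, 0.081]
wrist_force: [-2.1, 0.8, 1.9]
width: 0.0099
finger_force: 30.0
```

Run:
```python
from h import *
force(2)
plan([])
```

```text
F [ -2.04  -0.78   0.22 -35.56 -31.17] se [0.09 0.13 0.02 0.26 0.11]
t 26.85 at [0.5591 0.0573 0.2   ] yaw 4.5 rp [3.14e+00 2.00e-03] F [-1.92 -0.95  0.18] w 0.0102 ff 30.0
```

Call:
{"method": "carry_out", "body": {"commands": [[0, 0.008, 0.005, 0, 0, 0], [0, 0.0155, 0.0105, 0, 0, 0], [0, 0.0225, 0.016, 0, 0, 0], [0, 0.03, 0.0225, 0, 0, 0], [0, 0.0365, 0.029, 0, 0, 0]]}}

```text
time: 27.35
tool_pos: [0.562, 0.0221, 0.1711]
ee_rot: [3.142, 0.001, 0.081]
wrist_force: [-4.1, 1.5, 0.7]
width: 0.0101
finger_force: 30.0
```

Call:
{"method": "carry_out", "body": {"commands": [[0, 0.0065, 0.0065, 0, 0, 0], [0, 0.0125, 0.014, 0, 0, 0], [0, 0.0185, 0.021, 0, 0, 0], [0, 0.024, 0.0285, 0, 0, 0], [0, 0.029, 0.0365, 0, 0, 0]]}}

```text
time: 27.85
tool_pos: [0.5644, -0.0065, 0.1345]
ee_rot: [-3.141, 0.001, 0.081]
wrist_force: [-5.7, 1.0, 0.2]
width: 0.01
finger_force: 30.0
```

Run:
```python
from h import *
force(2)
plan([])
```

```text
F [ -2.72   0.86  -1.38 -37.88 -32.3 ] se [0.51 0.52 0.15 0.75 0.36]
t 27.95 at [ 0.5644 -0.0071  0.1336] yaw 4.6 rp [3.141e+00 2.000e-03] F [-3.44  0.12 -1.16] w 0.0102 ff 30.0
```

Call:
{"method": "carry_out", "body": {"commands": [[0, 0.005, 0.008, 0, 0, 0], [0, 0.009, 0.016, 0, 0, 0], [0, 0.013, 0.024, 0, 0, 0], [0, 0.016, 0.031, 0, 0, 0], [0, 0.018, 0.036, 0, 0, 0]]}}

```text
time: 28.45
tool_pos: [0.5658, -0.0236, 0.0989]
ee_rot: [-3.14, 0.001, 0.081]
wrist_force: [-4.8, 2.6, 0.5]
width: 0.0101
finger_force: 30.0
```

Call:
{"method": "carry_out", "body": {"commands": [[0, 0.0005, 0.001, 0, 0, 0], [0, 0.001, 0.002, 0, 0, 0], [0, 0.001, 0.003, 0, 0, 0], [0, 0.0015, 0.004, 0, 0, 0], [0, 0.0015, 0.004, 0, 0, 0]]}}

```text
time: 28.95
tool_pos: [0.5659, -0.0242, 0.0972]
ee_rot: [-3.139, 0.0, 0.082]
wrist_force: [-8.0, 5.0, 5.7]
width: 0.0101
finger_force: 30.0
```

Run:
```python
from h import *
force(3)
plan([])
```

```text
F [ -7.66   5.23   6.23 -33.45 -30.32] se [0.3  0.03 0.39 0.01 0.  ]
t 29.1 at [ 0.5659 -0.0242  0.0972] yaw 4.7 rp [-3.139  0.   ] F [-7.96  5.28  6.66] w 0.0102 ff 30.0
```

Call:
{"method": "carry_out", "body": {"commands": [[0, 0, 0.001, 0, 0, 0], [0, 0, 0.002, 0, 0, 0], [0, 0, 0.003, 0, 0, 0], [0, 0, 0.004, 0, 0, 0], [0, 0, 0.004, 0, 0, 0]]}}

```text
time: 29.6
tool_pos: [0.5661, -0.0242, 0.0968]
ee_rot: [-3.14, -0.002, 0.082]
wrist_force: [-12.7, 5.3, 18.7]
width: 0.0103
finger_force: 30.0
```

Call:
{"method": "carry_out", "body": {"commands": [[0, 0, 0, 0, 0, 0], [0, 0, 0, 0, 0, 0], [0, 0, -0.004, 0, 0, 0], [0, 0, -0.006, 0, 0, 0], [0, 0, -0.006, 0, 0, 0]], "jaw": 0.26}}

```text
time: 30.1
tool_pos: [0.5669, -0.026, 0.0978]
ee_rot: [3.141, -0.001, 0.081]
wrist_force: [0.1, 0.4, -0.3]
width: 0.0242
finger_force: 0.0
```

Call:
{"method": "carry_out", "body": {"commands": [[0, 0, -0.015, 0, 0, 0], [0, 0, -0.03, 0, 0, 0], [0, 0, -0.045, 0, 0, 0], [0, 0, -0.055, 0, 0, 0], [0, 0, -0.06, 0, 0, 0]]}}

```text
time: 30.6
tool_pos: [0.5672, -0.0257, 0.1599]
ee_rot: [3.141, -0.003, 0.081]
wrist_force: [0.7, -0.2, 0.8]
width: 0.0245
finger_force: 0.0
```

Run:
```python
from h import *
from bench import *
plan([])
for n in("scene","top"):
    s=snapshot(n);v,u=np.mgrid[:420,:560];z=s["range_z"];c=np.stack([(u-s["cx"])/s["fx"]*z,(v-s["cy"])/s["fy"]*z,z],-1)
    X=(c-s["t"])@s["R"];m=(z>0)&(abs(X[...,0]-.562)<.085)&(X[...,2]>.1)&(X[...,2]<.16)
    b=X[m];
    for lo in np.arange(-.04,.18,.02):
        k=(b[:,1]>lo)&(b[:,1]<lo+.02);print(n,round(lo,2),k.sum(),np.percentile(b[k,2],[10,50,90]).round(3) if k.any() else"")
    cv2.imwrite(f"pics/{n}6.png",cv2.resize(s["img"][:,:,::-1],(800,600),interpolation=cv2.INTER_CUBIC))
```

```text
t 30.6 at [ 0.5672 -0.0257  0.1599] yaw 4.6 rp [ 3.141e+00 -3.000e-03] F [ 0.67 -0.19  0.84] w 0.0245 ff 0.0
scene -0.04 260 [0.11  0.115 0.117]
scene -0.02 69 [0.112 0.114 0.116]
scene 0.0 886 [0.104 0.12  0.132]
scene 0.02 361 [0.129 0.131 0.132]
scene 0.04 338 [0.129 0.131 0.132]
scene 0.06 350 [0.13  0.131 0.132]
scene 0.08 355 [0.13  0.131 0.132]
scene 0.1 375 [0.129 0.131 0.132]
scene 0.12 382 [0.13  0.131 0.132]
scene 0.14 404 [0.13  0.131 0.132]
scene 0.16 119 [0.13  0.131 0.133]
top -0.04 153 [0.113 0.116 0.118]
top -0.02 57 [0.112 0.115 0.117]
top 0.0 373 [0.129 0.132 0.134]
top 0.02 497 [0.129 0.131 0.133]
top 0.04 136 [0.129 0.131 0.132]
top 0.06 42 [0.129 0.131 0.134]
top 0.08 916 [0.129 0.131 0.133]
top 0.1 1128 [0.129 0.131 0.133]
top 0.12 1133 [0.129 0.131 0.133]
top 0.14 1141 [0.129 0.131 0.133]
top 0.16 342 [0.13  0.132 0.134]
```

View pics/scene6.png

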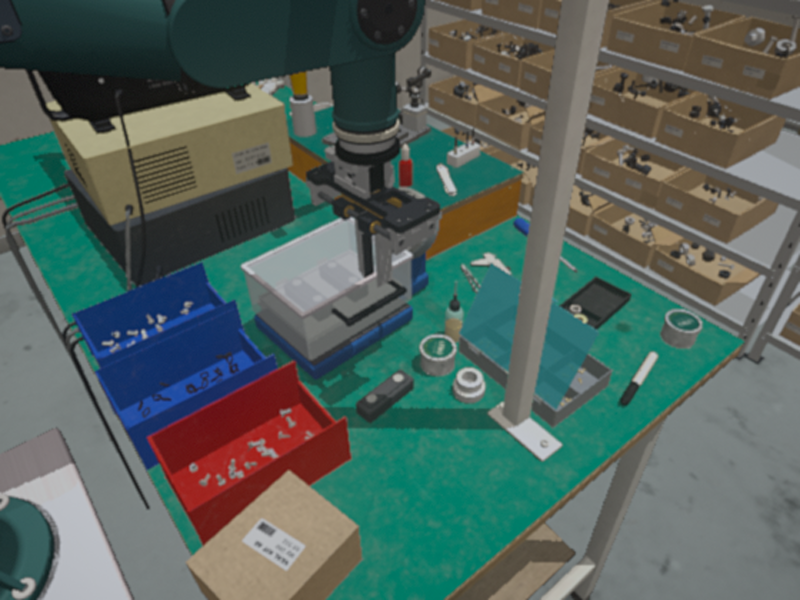

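The hood is shut: its top is level at 131–132 mm and the push ended against the stop. The bystanders and casting A are where they were. I'll retreat and check the dial.

Call:
{"method": "carry_out", "body": {"commands": [[-0.01, 0, -0.02, 0, 0, 0], [-0.02, 0, -0.04, 0, 0, 0], [-0.04, 0.01, -0.07, 0, 0, 0], [-0.06, 0.03, -0.1, 0, 0, 0], [-0.08, 0.05, -0.12, 0, 0, 0]]}}

```text
time: 31.2
tool_pos: [0.4901, -0.0822, 0.279]
ee_rot: [3.141, -0.001, 0.082]
wrist_force: [0.3, -0.2, -0.2]
width: 0.0243
finger_force: 0.0
```

Call:
{"method": "carry_out", "body": {"commands": [[-0.02, 0.03, 0, 0, 0, 0], [-0.04, 0.06, 0, 0, 0, 0], [-0.06, 0.09, 0, 0, 0, 0], [-0.07, 0.12, 0, 0, 0, 0], [-0.08, 0.14, 0, 0, 0, 0]]}}

```text
time: 31.7
tool_pos: [0.4211, -0.2294, 0.2765]
ee_rot: [-3.141, 0.001, 0.079]
wrist_force: [0.2, 0.5, -0.1]
width: 0.0243
finger_force: 0.0
```

Run:
```python
from h import *
from bench import *
plan([]);s=snapshot("top")
cv2.imwrite("pics/top7.png",cv2.resize(s["img"][120:330,90:420,::-1],None,fx=2.4,fy=2.4,interpolation=cv2.INTER_CUBIC))
```

```text
t 31.7 at [ 0.4211 -0.2294  0.2765] yaw 4.5 rp [-3.141e+00  1.000e-03] F [ 0.2   0.51 -0.11] w 0.0243 ff 0.0
```

View pics/top7.png

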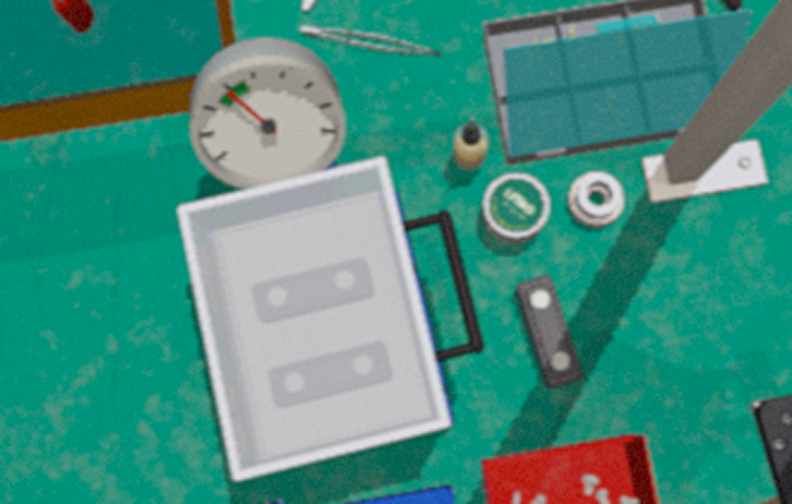

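The needle is mid-band at (235,95), the hood is shut over both castings, and casting A lies flat on the bench at (550,330). Nothing touches the robot, so I'm handing in the job.

```bash
python3 -c "
from bench import *
print(close_job())"
```

```text
the job is handed in; nothing more can be done
None
```

The job is handed in: the 100 g and 200 g castings lie flat in the pan with the needle mid-band and the hood shut, the 400 g casting is flat on the bench, and the tin, housing and bottle were not moved (31.7 s used).

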